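Slide a battery pack into the inspection bay, scan its label and log it

TASK

Slide the purple battery pack across the bench, flat and without lifting it, into the yellow-taped bay until it sits squarely against the metal stop bar; then pick up the yellow scanner and hold it still for two seconds, pointed squarely at the middle of the pack's sloped code label from about 9 cm away. Lay the scanner back on its stand the way it lay before, without dropping it, then press the green button all the way down to log the pack and let go. Do not touch the pack with the scanner, and leave the other things on the bench where they are.

Things in the scene. Friction and masses are not known exactly. Their poses are not given: they have to be found in the camera images.
- battery: Loose battery pack, 90 x 90 mm and 74 mm high, about 0.8 kg: 16 upright purple cells between black holder plates, metal strips on top. Too wide to grasp. Origin at the centre of its underside, z up. A small label plate stands on its top near its -y side (reaching 108 mm above the underside).
- label: Centre of the face of the label on the pack: a white 38 x 38 mm square with a black square code, on a 42 mm black plate fixed to the pack, sloped 45 degrees. Its z axis is the face's outward normal (half up, half towards the pack's -y side). It lies at (0, -22, 92) mm in the pack's frame.
- bay: Fixed inspection bay: yellow tape outline (flat on the bench, inside about 104 mm wide in x) open to a metal stop bar (120 x 16 mm, 26 mm high) along its -y side. Origin on the bench at the centre of the place for the pack: a pack whose centre is here, with its axes parallel to the bay's (its label side, -y, towards the bar), just touches the bar, whose near face lies at y = -45 mm. z up.
- scanner: Loose cordless scanner, 0.18 kg: yellow grip bar 130 mm long (x from -75 to +55 mm), 32 mm wide (y), 30 mm high (z 0 to 30 mm), with a black head (46 mm wide) at its +x end that points 45 degrees down and reaches x = 98 mm, z = -25 to +36 mm. Origin in the underside of the bar, near the centre of mass: take it by the bar around x = -5 mm, fingers on its two sides.
- window: Centre of the scanner's dark red window, in the end of the head, at (85, 0, -12) mm in the scanner's frame. Its z axis is the line of sight, outward: (0.707, 0, -0.707) in the scanner's frame. It reads from 50 to 130 mm away; it is always on, there is no trigger.
- stand: Fixed grey stand of the scanner: block 88 x 62 mm, flat black-padded top 50 mm above the bench, with four black corner tabs 7 mm high, 50 mm apart in y between them (at x = -53 and +21 mm). Origin on the bench; the scanner at home has its origin at (0, 0, 50 mm) here and its x axis along the stand's x; its head hangs over the +x end.
- log_button (a joint): Travel of the green push button (16 mm radius) on the console, 0 up, 6 mm (0.006) fully down; springs back, about 5 N.
- log_button_top (a point): Centre of the top of the green button; press straight down.
- console: Fixed grey console box 100 x 120 mm, 30 mm high, carrying the green button and a dark display. Origin on the bench under its centre.
- cell_tray: Blue open tray of loose-looking purple cells, 90 x 110 mm, 35 mm high. Leave alone.
- spare_pack: Battery pack of teal cells, no label, 90 x 90 x 74 mm. Leave alone.
- multimeter: Orange meter lying flat, 90 x 160 mm, 43 mm high. Leave alone.
- tape_roll: Yellow roll lying flat, 90 mm across, 24 mm high. Leave alone.
- flux_bottle: White bottle with red cap, 40 mm across, 80 mm high. Leave alone.
- screwdriver: Screwdriver lying on the bench. Leave alone.
- mug: Blue mug, 80 mm across, 90 mm high. Leave alone.

How it is judged (in metres and radians):
On the way, in this order (a step that is already met when the one before it is completed fails the run):
1. the pack stands in the bay, square and against the stop bar, at rest (x of battery in the frame of bay between -0.015 and 0.015 m and y of battery in the frame of bay between -0.006 and 0.008 m and height (world z) of battery below 0.004 m and angle between the y axis of battery and the y axis of bay, either way round below 0.14 rad and z of label in the frame of bay above 0.08 m and y of label in the frame of bay below 0 m and linear speed of battery below 0.01 m/s), for 0.3 s.
2. the scanner is held still, looking at the label: line of sight within 15 mm of its centre in x and y, 20 degrees of its normal, 50 to 130 mm away, pack still in the bay (all of step 1 and x of label in the frame of window between -0.015 and 0.015 m and y of label in the frame of window between -0.015 and 0.015 m and z of label in the frame of window between 0.05 and 0.13 m and z of window in the frame of label above 0.04 m and angle between the z axis of window and the z axis of label, either way round below 0.35 rad and linear speed of scanner below 0.02 m/s and angular speed of scanner below 0.15 rad/s), for 1.5 s.
3. the scanner lies back on its stand, let go, head over the same end (x of scanner in the frame of stand between -0.017 and 0.017 m and y of scanner in the frame of stand between -0.013 and 0.013 m and z of scanner in the frame of stand between 0.046 and 0.054 m and x of window in the frame of stand above 0.06 m and angle between scanner's own z axis and vertical below 0.08 rad and angle between the x axis of scanner and the x axis of stand, either way round below 0.25 rad and linear speed of scanner below 0.01 m/s and contact force between the fingers and scanner below 0.1 N), for 0.3 s.
4. the green button is pressed down with the scanner on its stand (all of step 3 and value of joint log_button above 0.0042 m), for 0.04 s.
At the end, for the whole second after the job is handed in: The pack is at rest flat in the bay (within 15 mm sideways, no more than 8 mm from touching the stop bar, within 8 degrees of square, label side to the bar), the scanner lies let go and at rest on its stand (within 17 mm along, 13 mm across, 14 degrees), and the button is back up (all of step 1 and all of step 3 and value of joint log_button below 0.002 m).
It fails at once if the pack is lifted or tipped (underside centre over 12 mm up, or tilted over 17 degrees) (height (world z) of battery above 0.012 m or angle between battery's own z axis and vertical above 0.3 rad).
It fails at once if the scanner touches the pack (contact force between scanner and battery above 1 N).
It fails at once if the scanner is dropped from more than about 1 cm (faster than 0.45 m/s with no finger on it) (linear speed of scanner above 0.45 m/s and contact force between the fingers and scanner below 0.1 N).
It fails at once if another thing on the bench is moved by more than 20 mm (distance of any of cell_tray, spare_pack, multimeter, tape_roll, flux_bottle, screwdriver, mug from where it was at the start of the episode above 0.02 m).
It also fails if it takes over 72 s, if anything falls off the work surface, if the arm or the gripper's body presses on something with over 40 N, if the wrist force passes 120 N, or if a joint passes its speed limit or range.

ROBOT

A 7-joint arm with a two-finger parallel gripper is mounted at the origin on the work surface. World frame = base frame: x ahead of the robot, y to its left, z up, the work surface at z = 0. Lengths are in mm, angles in degrees, forces in N, time in s.
With the tool pointing down it reaches from about 425 to 950 mm from the base axis. Payload 4.7 kg.
Tool frame: the origin (TCP) lies between the finger pads; the fingertips stand ctrl.finger_overhang ahead of it and the grasp point (between the pads) is the TCP (ctrl.finger_overhang is the distance from the TCP to the fingertips, in mm); z points along the fingers, y is the direction in which the jaws open and shut (so a half turn about z gives the same grasp; the last joint's range is limited). The gripper opens to 87 mm and grips with 3 to 60 N. Pads are 19 mm wide; open, the fingers measure 117 mm over their backs; the gripper's body (75 mm by 190 mm) begins 51 mm behind the grasp point.
Start: joints at [-78.833, 26.849, -2.785, 87.806, 1.381, 65.374, -4.715], TCP at [149.764, 658.193, 241.573] pointing down, gripper open.
Joint ranges: [-148.3, 148.3], [-19.14, 114.17], [-79.39, 73.82], [5.75, 140.21], [-59.74, 239.74], [12.07, 113.84], [-152.46, 152.46]. Speed limits (degrees/s): [147.25, 147.25, 180, 180, 180, 180, 180].

INTERFACE

Orientations are given as a 3x3 rotation matrix whose columns are the frame's x, y, z axes.
In Python, from bench import ctrl gives the robot as it stands. The module is installed in compiled form; this text tells all that it offers.
- The arm moves only by the shell command python3 -m inch 'ROWS' [FORCE]. ROWS is JSON, a list of rows, each a list of 3 entries, a list of its own where there are three numbers: the shift along the world's x, y, z normalised to -1 to 1, where 1 is 0.5 m, then the turn, a rotation vector about the world's x, y, z normalised to -1 to 1, where 1 is 90 degrees, then the finger opening in mm, from 0 to 87. A call has 1 to 12 rows; each row is the pose to reach, as a shift and turn from the pose measured when the call began; what a row does not reach only later rows make up. A row lasts 1/8 s, in which the tool goes at most 62.5 mm and 10.7 degrees, less where a joint would pass 70% of its speed; a pose out of reach is approached as far as the arm can. A call with a number of a shift or a turn outside -1 to 1 is refused whole. A call with a gripper value outside its range is refused whole. The fingers move at their own pace and stop on an object; FORCE is the grip in N (left out, the last holds). Time passes only in rows, so rows that repeat a pose let the fingers close. It gives the time, the measured TCP pose, the force and the opening at its end, in the units of the state.
- ctrl.observe(): the state, without advancing time (a new reading comes with each control period).
- ctrl.get_image(name): name is "scene" or "top"; returns a dict with "frame" (400x640x3 uint8, blue, green, red), "fx", "fy", "cx", "cy" (pixels), "R" (3x3) and "t" (3): a world point X has camera coordinates R X + t. Camera axes: x right, y down, z forward; pixel columns grow to the right and rows downward; lengths in mm; the calibration is good to about 2 mm. A picture is of the moment at which its call begins. There is no depth.
- ctrl.hand_in(): hands the job in, once; it reports no verdict.
The state is a dict: "time_s": time; "q": joint angles; "joint_vel": joint speeds; "joint_torque": joint torques, N m; "position": TCP position; "tool_rot": TCP orientation; "ft_force": force on the tool from outside, world axes, zero at the start; "torque": the same for the moment, N m; "opening": opening from 0.0 (shut) to 1.0 (fully open).
Only numpy, scipy, OpenCV 4.12 (cv2) and the standard library are available. Lean on these libraries where they do the work, as an engineer would, in place of code of your own. Each camera call takes 0.05 s, during which the arm holds its last target. There are 200 camera calls.

## Working session

There is one attempt and no reset: what is moved stays moved. The work goes in short steps, Python scripts to look and compute and a shell command to move; the robot and the scene stay as the last step left them, time stands still between calls to the robot, and variables do not carry over. Pictures are saved under pics/ and viewed, about 8 in all and at most 12, crops included, and the job is handed in when it is done.

```bash
mkdir -p pics
cat > h.py <<'E'
import numpy as np, cv2, json
from bench import ctrl
def grab(n,save=None):
    d=ctrl.get_image(n)
    d={k:(np.array(v) if k in('frame','R','t') else v) for k,v in d.items()}
    if save: cv2.imwrite('pics/'+save,d['frame'])
    return d
def ray(d,u,v,z):
    R=d['R'];c=-R.T@d['t']; r=R.T@np.array([(u-d['cx'])/d['fx'],(v-d['cy'])/d['fy'],1])
    return c+r*(z-c[2])/r[2]
def proj(d,X):
    p=d['R']@np.array(X,float)+d['t']; return d['fx']*p[0]/p[2]+d['cx'],d['fy']*p[1]/p[2]+d['cy']
E
python3 - <<'E'
from h import *
for n in('scene','top'):
    d=grab(n,n+'0.png'); print(n,d['fx'],-d['R'].T@d['t'],d['R'].round(2).tolist())
s=ctrl.observe(); print(s['time_s'],s['position'],np.array(s['tool_rot']).round(3).tolist(),ctrl.finger_overhang,s['ft_force'])
E
```

```text
scene 472.99166121843024 [ 934.04254713 -680.99340204 1060.13527116] [[0.87, 0.49, 0.01], [0.39, -0.68, -0.62], [-0.3, 0.54, -0.79]]
top 500.49863476985325 [ 412.79074227  -19.42857822 1460.55978833] [[-0.03, -1.0, -0.01], [-0.99, 0.03, -0.1], [0.1, 0.01, -1.0]]
0.1 [149.67862342 657.68528317 240.61346908] [[-0.975, 0.222, -0.0], [0.222, 0.975, -0.002], [-0.0, -0.002, -1.0]] 19.0 [-0.19271888 -0.58455158 -0.05260808]
```

View pics/top0.png

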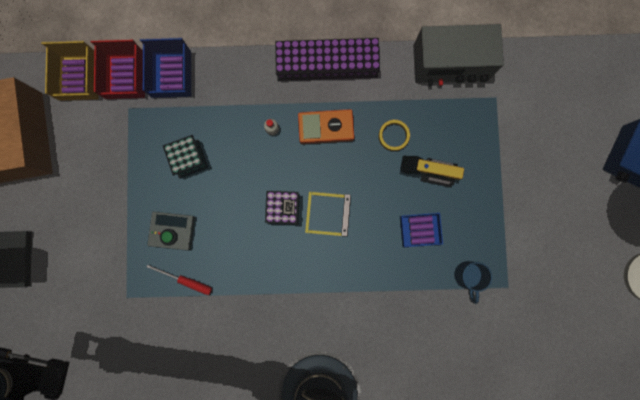

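View pics/scene0.png

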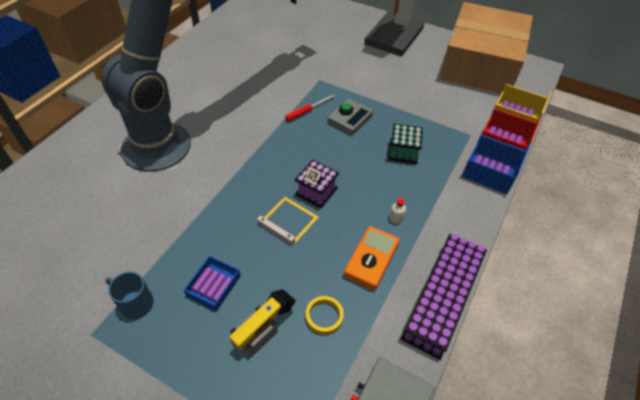

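The top view (image right = −y, up = +x) shows the pack at (282,207), the bay at (328,215) with its bar at (347,215), the scanner at (435,168) with its head to the left, and the button at (168,237). Next I measure these with masks.

```bash
cat > m.py <<'E'
from h import *
d=cv2.imread
def comps(im,lo,hi,box,minA=6,merge=False):
    hsv=cv2.cvtColor(im,cv2.COLOR_BGR2HSV); m=cv2.inRange(hsv,lo,hi); k=np.zeros_like(m); x0,y0,x1,y1=box; k[y0:y1,x0:x1]=m[y0:y1,x0:x1]
    return k
def rect(k):
    p=np.argwhere(k>0)[:,::-1].astype(np.float32); return cv2.minAreaRect(p),len(p)
E
python3 - <<'E'
from m import *
t=grab('top')
im=t['frame']
for nm,lo,hi,box,z in [('tape',(20,80,80),(35,255,255),(300,185,356,242),0),('bar',(0,0,110),(180,70,255),(338,188,356,240),26),
  ('scan',(18,100,100),(35,255,255),(412,150,470,190),80),('green',(45,100,40),(85,255,255),(150,220,190,250),38),
  ('pack',(135,30,60),(175,255,255),(258,185,304,230),70)]:
    k=comps(im,lo,hi,box); r,n=rect(k); b=cv2.boxPoints(r)
    P=np.array([ray(t,u,v,z) for u,v in b]); print(nm,n,np.round(r[0],1),'c',P.mean(0).round(1),P[:,:2].round(0).tolist())
crop=lambda a,x0,y0,x1,y1,s:cv2.resize(a[y0:y1,x0:x1],None,fx=s,fy=s,interpolation=cv2.INTER_CUBIC)
A=crop(im,255,180,360,245,5); B=crop(im,395,145,475,195,5); C=np.zeros((600,530,3),np.uint8); C[:325,:525]=A; C[330:580,:400]=B
cv2.imwrite('pics/crop1.png',C)
E
```

```text
tape 321 [324.5 213.4] c [506.6 -28.8   0. ] [[452.0, 30.0], [573.0, 17.0], [561.0, -88.0], [441.0, -75.0]]
bar 202 [345.1 214.5] c [500.  -87.6  26. ] [[442.0, -74.0], [560.0, -81.0], [558.0, -101.0], [440.0, -95.0]]
scan 509 [440.1 168.4] c [ 617.5 -352.7   80. ] [[616.0, -287.0], [648.0, -294.0], [618.0, -419.0], [587.0, -411.0]]
green 102 [166.5 236.5] c [450.3 422.6  38. ] [[457.0, 444.0], [470.0, 415.0], [444.0, 402.0], [430.0, 430.0]]
pack 490 [281.4 206.7] c [524.   91.1  70. ] [[484.0, 136.0], [569.0, 130.0], [563.0, 46.0], [479.0, 52.0]]
```

View pics/crop1.png

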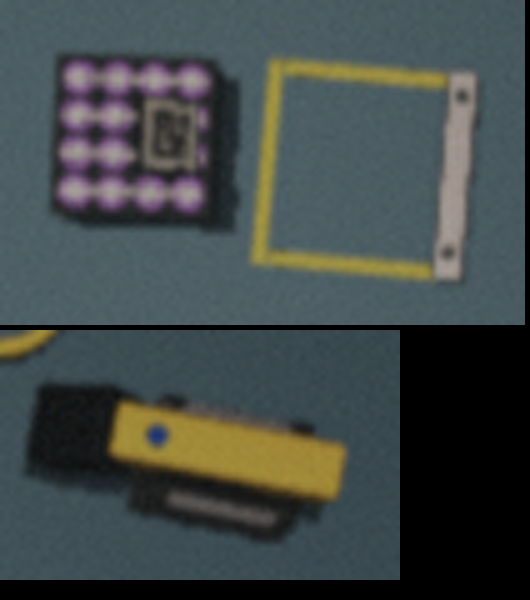

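The crop shows the pack nearly parallel to the bay, with its label on the bar side. The scanner's head is at the left (+y), and its bar overlies the stand. I'll refine the bay line angles, then approach the pack.

```bash
python3 - <<'E'
from m import *
t=grab('top'); im=t['frame']
def line(k,z):
    p=np.argwhere(k>0)[:,::-1]; P=np.array([ray(t,u,v,z)[:2] for u,v in p]); c=P.mean(0); w=np.linalg.svd(P-c)[2][0]
    if w[0]<0:w=-w
    return c.round(1),round(float(np.degrees(np.arctan2(w[1],w[0]))),2),len(p)
Y=((20,80,80),(35,255,255))
print('tape+y',line(comps(im,*Y,(302,196,314,230)),0))
print('tape+x',line(comps(im,*Y,(314,188,340,204)),0)); print('tape-x',line(comps(im,*Y,(312,225,338,242)),0))
print('bar',line(comps(im,(0,0,110),(180,70,255),(338,188,356,240)),26))
E
python3 -m inch '[[[0.08,-0.1,0],[0,0,-0.1],50],[[0.16,-0.2,0],[0,0,-0.2],50],[[0.24,-0.3,0],[0,0,-0.3],50],[[0.32,-0.4,0],[0,0,-0.4],50],[[0.4,-0.5,0],[0,0,-0.5],50],[[0.48,-0.6,0],[0,0,-0.6],50],[[0.56,-0.7,0],[0,0,-0.7],50],[[0.64,-0.8,0],[0,0,-0.8],50],[[0.72,-0.88,0],[0,0,-0.9],50],[[0.76,-0.94,0],[0,0,-0.905],50],[[0.76,-0.94,0],[0,0,-0.905],50]]'
```

```text
tape+y (array([510.2,  19.6]), -6.23, 100)
tape+x (array([562.3, -36.2]), 83.37, 78)
tape-x (array([450.3, -27.6]), 83.49, 79)
bar (array([499. , -88.6]), -6.79, 206)
time_s: 1.58
position: [531.6, 183.6, 241.0]
tool_rot: [[0.082, 0.997, -0.0], [0.997, -0.082, -0.002], [-0.002, 0.0, -1.0]]
ft_force: [-1.0, 1.1, 0.1]
opening: 0.575
```

```bash
python3 -m inch '[[[0.006,0,-0.1],[0,0,-0.02],50],[[0.006,0,-0.2],[0,0,-0.02],50],[[0.006,0,-0.3],[0,0,-0.02],50],[[0.006,0,-0.38],[0,0,-0.02],50],[[0.006,0,-0.406],[0,0,-0.02],50],[[0.006,0,-0.406],[0,0,-0.02],50]]'
```

```text
time_s: 2.33
position: [534.3, 184.3, 37.9]
tool_rot: [[0.112, 0.994, -0.001], [0.994, -0.112, -0.002], [-0.002, -0.001, -1.0]]
ft_force: [0.3, -0.4, 1.0]
opening: 0.578
```

```bash
python3 -m inch '[[[-0.005,-0.036,0],[0,0,0],50],[[-0.009,-0.06,0],[0,0,0],50],[[-0.012,-0.084,0],[0,0,0],50],[[-0.015,-0.108,0],[0,0,0],50],[[-0.018,-0.132,0],[0,0,0],50],[[-0.022,-0.156,0],[0,0,0],50],[[-0.025,-0.18,0],[0,0,0],50],[[-0.028,-0.204,0],[0,0,0],50],[[-0.032,-0.228,0],[0,0,0],50],[[-0.035,-0.252,0],[0,0,0],50],[[-0.038,-0.275,0],[0,0,0],50],[[-0.041,-0.292,0],[0,0,0],50]]'
python3 - <<'E'
from m import *
t=grab('top','top1.png'); im=t['frame']
A=cv2.resize(im[170:250,260:370],None,fx=6,fy=6,interpolation=cv2.INTER_CUBIC); cv2.imwrite('pics/c2.png',A)
E
```

```text
time_s: 3.82
position: [515.2, 39.8, 39.1]
tool_rot: [[0.111, 0.994, 0.002], [0.994, -0.111, 0.002], [0.002, 0.002, -1.0]]
ft_force: [1.7, 6.9, 4.4]
opening: 0.574
```

View pics/c2.png

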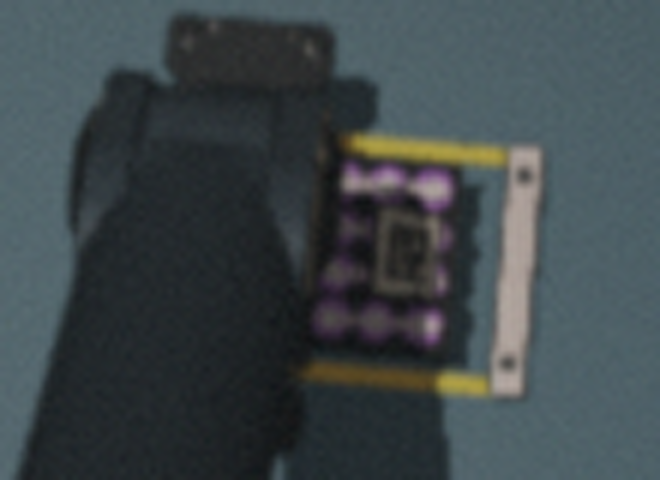

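The pack is centred between the tapes and square, with roughly 20 mm left to the bar. I'll keep pushing slowly.

```bash
python3 -m inch '[[[-0.002,-0.01,0],[0,0,0],50],[[-0.003,-0.018,0],[0,0,0],50],[[-0.004,-0.026,0],[0,0,0],50],[[-0.005,-0.034,0],[0,0,0],50],[[-0.006,-0.038,0],[0,0,0],50],[[-0.006,-0.038,0],[0,0,0],50]]'; python3 -m inch '[[[-0.0005,-0.002,0],[0,0,0],50],[[-0.0005,-0.004,0],[0,0,0],50],[[-0.0005,-0.004,0],[0,0,0],50]]'
```

```text
time_s: 4.62
position: [511.9, 19.2, 39.2]
tool_rot: [[0.113, 0.994, 0.002], [0.994, -0.113, 0.0], [0.001, 0.002, -1.0]]
ft_force: [0.4, 3.0, 2.8]
opening: 0.573
time_s: 5.0
position: [511.7, 18.2, 39.2]
tool_rot: [[0.112, 0.994, 0.002], [0.994, -0.112, 0.001], [0.002, 0.002, -1.0]]
ft_force: [1.4, 6.5, 2.9]
opening: 0.574
```

```bash
python3 -m inch '[[[-0.0005,-0.003,0],[0,0,0],50],[[-0.0005,-0.005,0],[0,0,0],50],[[-0.0005,-0.005,0],[0,0,0],50]]';  python3 -m inch '[[[-0.0005,-0.003,0],[0,0,0],50],[[-0.0005,-0.005,0],[0,0,0],50],[[-0.0005,-0.005,0],[0,0,0],50]]'
python3 - <<'E'
from m import *
t=grab('scene','s2.png'); im=t['frame']
A=cv2.resize(im[150:270,220:370],None,fx=5,fy=5,interpolation=cv2.INTER_CUBIC); cv2.imwrite('pics/c3.png',A)
E
```

```text
time_s: 5.38
position: [511.7, 18.2, 39.3]
tool_rot: [[0.112, 0.994, 0.002], [0.994, -0.112, 0.004], [0.005, 0.002, -1.0]]
ft_force: [1.6, 9.8, 2.7]
opening: 0.579
time_s: 5.75
position: [511.8, 18.2, 39.5]
tool_rot: [[0.112, 0.994, 0.002], [0.994, -0.112, 0.007], [0.008, 0.002, -1.0]]
ft_force: [1.1, 10.4, 1.2]
opening: 0.578
```

View pics/c3.png

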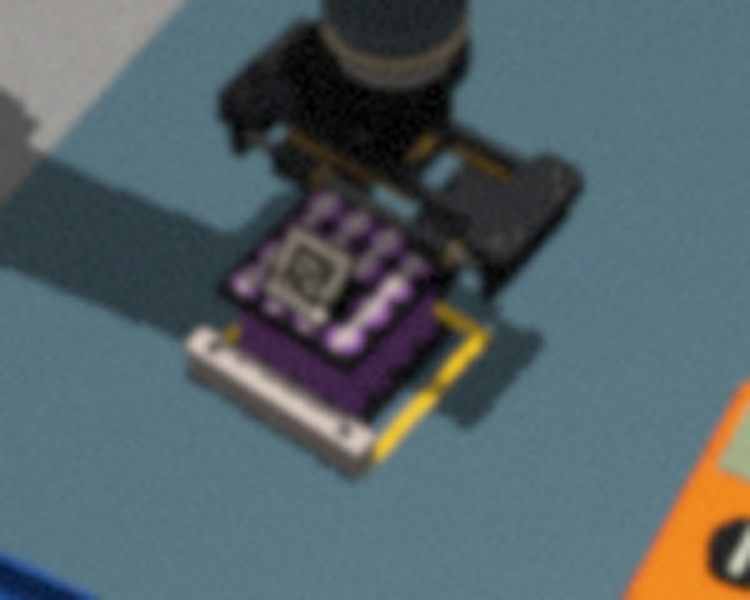

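The pack has stalled against the bar at exactly the predicted TCP position, and the picture agrees. I'll back off, go up, and re-measure with the view clear.

```bash
python3 -m inch '[[[0.004,0.03,0],[0,0,0],50],[[0.009,0.08,0],[0,0,0],50],[[0.009,0.08,0.1],[0,0,0],50],[[0.009,0.08,0.2],[0,0,0],50],[[0.03,0,0.3],[0,0,-0.03],60],[[0.06,-0.1,0.36],[0,0,-0.05],60],[[0.09,-0.2,0.36],[0,0,-0.07],65],[[0.12,-0.3,0.36],[0,0,-0.077],65],[[0.15,-0.4,0.36],[0,0,-0.077],65],[[0.18,-0.5,0.36],[0,0,-0.077],65],[[0.18,-0.5,0.36],[0,0,-0.077],65]]'
python3 - <<'E'
from m import *
t=grab('top','t3.png'); im=t['frame']
for nm,lo,hi,box,z in [('bar',(0,0,110),(180,70,255),(338,188,356,240),26),
  ('scan',(18,100,100),(35,255,255),(412,150,470,190),80),
  ('pack',(135,30,60),(175,255,255),(290,185,348,240),72)]:
    k=comps(im,lo,hi,box); r,n=rect(k); b=cv2.boxPoints(r)
    P=np.array([ray(t,u,v,z) for u,v in b]); print(nm,n,np.round(r[0],1),'c',P.mean(0).round(1),P[:,:2].round(0).tolist())
E
```

```text
time_s: 7.18
position: [600.1, -238.1, 218.8]
tool_rot: [[0.239, 0.971, 0.001], [0.971, -0.239, 0.002], [0.002, 0.0, -1.0]]
ft_force: [-0.1, 0.9, 0.8]
opening: 0.75
bar 188 [343.5 214.5] c [500.2 -83.   26. ] [[559.0, -69.0], [559.0, -101.0], [441.0, -97.0], [442.0, -65.0]]
scan 170 [454.9 171.5] c [ 607.7 -393.3   80. ] [[598.0, -367.0], [628.0, -375.0], [618.0, -419.0], [587.0, -411.0]]
pack 548 [327.4 212.5] c [504.1 -36.4  72. ] [[468.0, 11.0], [552.0, -1.0], [540.0, -84.0], [456.0, -72.0]]
```

View pics/t3.png

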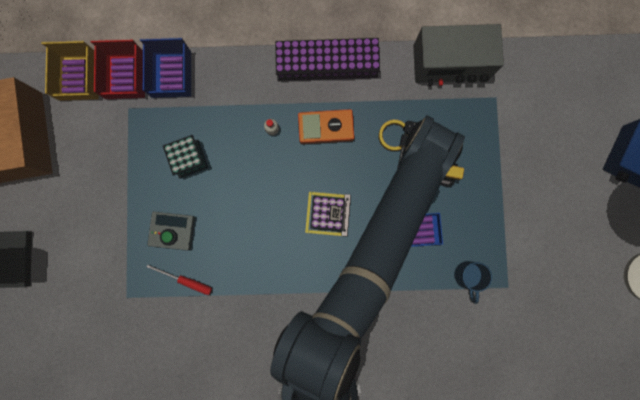

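```bash
python3 -m inch '[[[0.02,-0.1,0],[0,0,0],65],[[0.037,-0.2,0],[0,0,0],65],[[0.037,-0.22,-0.08],[0,0,0],65],[[0.037,-0.22,-0.16],[0,0,0],65],[[0.037,-0.22,-0.22],[0,0,0],65],[[0.037,-0.22,-0.26],[0,0,0],65],[[0.037,-0.22,-0.29],[0,0,0],65],[[0.037,-0.22,-0.294],[0,0,0],65],[[0.037,-0.22,-0.294],[0,0,0],65]]' 25
```

```text
time_s: 8.35
position: [619.4, -345.1, 72.5]
tool_rot: [[0.236, 0.972, 0.002], [0.972, -0.236, 0.004], [0.005, 0.001, -1.0]]
ft_force: [-0.2, -0.6, 0.1]
opening: 0.747
```

```bash
python3 -m inch '[[[0,0,0],[0,0,0],45],[[0,0,0],[0,0,0],38],[[0,0,0],[0,0,0],30],[[0,0,0],[0,0,0],20],[[0,0,0],[0,0,0],20],[[0,0,0],[0,0,0],20]]' 25; python3 -m inch '[[[0,0,0.01],[0,0,0],20],[[0,0,0.03],[0,0,0],20],[[0,0,0.06],[0,0,0],20],[[0,0,0.1],[0,0,0],20],[[0,0,0.16],[0,0,0],20],[[0,0,0.24],[0,0,0],20],[[0,0,0.29],[0,0,0],20],[[0,0,0.29],[0,0,0],20]]'
python3 - <<'E'
from m import *
t=grab('scene','s4.png'); im=t['frame']
A=cv2.resize(im[200:380,160:340],None,fx=3,fy=3,interpolation=cv2.INTER_CUBIC); cv2.imwrite('pics/c4.png',A)
E
```

```text
time_s: 9.1
position: [619.5, -345.1, 72.6]
tool_rot: [[0.236, 0.972, 0.002], [0.972, -0.236, 0.004], [0.005, 0.001, -1.0]]
ft_force: [0.5, 0.2, 1.6]
opening: 0.366
time_s: 10.1
position: [620.6, -346.3, 221.5]
tool_rot: [[0.236, 0.972, 0.008], [0.972, -0.236, 0.001], [0.003, 0.007, -1.0]]
ft_force: [-0.0, -0.0, -2.4]
opening: 0.363
```

View pics/c4.png

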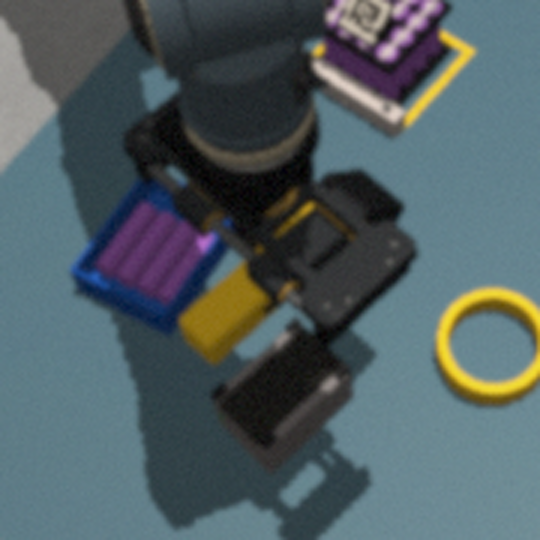

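The scanner is held (opening 32 mm, level) and the stand is clear. Next I move to the reading pose at TCP ≈ (483,−208,190), yaw +6.7°.

```bash
python3 -m inch '[[[-0.03,0.03,0],[0,0,0.01],20],[[-0.08,0.08,0],[0,0,0.03],20],[[-0.13,0.13,-0.02],[0,0,0.05],20],[[-0.18,0.18,-0.04],[0,0,0.07],20],[[-0.22,0.22,-0.06],[0,0,0.074],20],[[-0.25,0.25,-0.063],[0,0,0.074],20],[[-0.27,0.27,-0.063],[0,0,0.074],20],[[-0.274,0.277,-0.063],[0,0,0.074],20],[[-0.274,0.277,-0.063],[0,0,0.074],20],[[-0.274,0.277,-0.063],[0,0,0.074],20]]'
python3 - <<'E'
from m import *
t=grab('scene','s5.png'); im=t['frame']
A=cv2.resize(im[130:290,190:380],None,fx=4,fy=4,interpolation=cv2.INTER_CUBIC); cv2.imwrite('pics/c5.png',A)
E
```

```text
time_s: 11.4
position: [483.3, -207.5, 187.7]
tool_rot: [[0.122, 0.993, 0.005], [0.993, -0.122, 0.003], [0.004, 0.004, -1.0]]
ft_force: [-0.5, -0.1, -0.4]
opening: 0.369
```

View pics/c5.png

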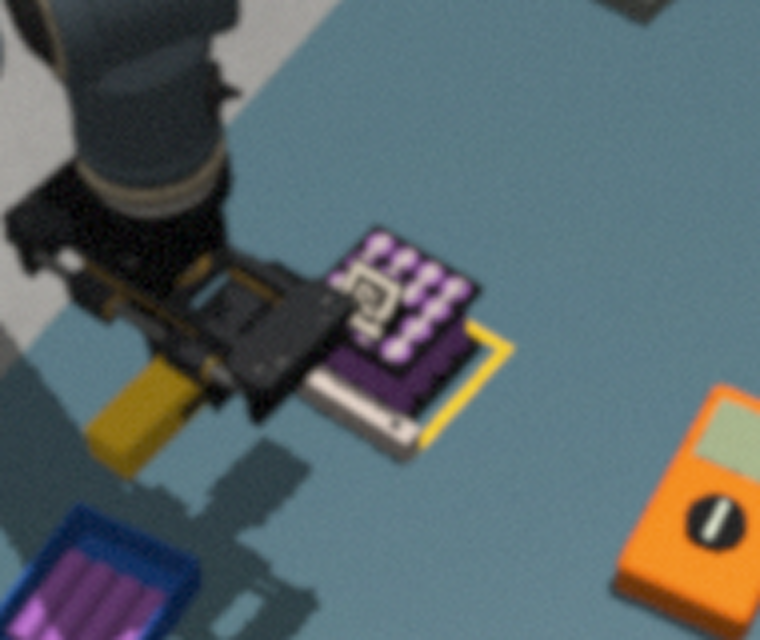

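The pack is undisturbed against the bar, the scanner is level, and the label centre is at crop (370,297). I'll check that point, then hold.

```bash
python3 - <<'E'
from m import *
t=grab('scene'); print(ray(t,282.5,204.2,92).round(1))
t=grab('top'); im=t['frame']; k=comps(im,(18,100,60),(35,255,255),(360,150,440,260)); r,n=rect(k); P=np.array([ray(t,u,v,198) for u,v in cv2.boxPoints(r)]); print(n,P[:,:2].round(0).tolist())
E
python3 -m inch '[[[0,0,0.004],[0,0,0],20],[[0,0,0.004],[0,0,0],20],[[0,0,0.004],[0,0,0],20],[[0,0,0.004],[0,0,0],20],[[0,0,0.004],[0,0,0],20],[[0,0,0.004],[0,0,0],20],[[0,0,0.004],[0,0,0],20],[[0,0,0.004],[0,0,0],20],[[0,0,0.004],[0,0,0],20],[[0,0,0.004],[0,0,0],20],[[0,0,0.004],[0,0,0],20],[[0,0,0.004],[0,0,0],20]]'
python3 -m inch '[[[0,0,0],[0,0,0],20],[[0,0,0],[0,0,0],20],[[0,0,0],[0,0,0],20],[[0,0,0],[0,0,0],20],[[0,0,0],[0,0,0],20],[[0,0,0],[0,0,0],20],[[0,0,0],[0,0,0],20],[[0,0,0],[0,0,0],20],[[0,0,0],[0,0,0],20],[[0,0,0],[0,0,0],20],[[0,0,0],[0,0,0],20],[[0,0,0],[0,0,0],20]]'
```

```text
[505.  -57.4  92. ]
151 [[472.0, -146.0], [657.0, -185.0], [651.0, -217.0], [466.0, -178.0]]
time_s: 13.05
position: [483.0, -207.4, 189.6]
tool_rot: [[0.122, 0.993, 0.004], [0.993, -0.122, 0.003], [0.004, 0.004, -1.0]]
ft_force: [0.8, -0.0, -1.8]
opening: 0.363
time_s: 14.55
position: [483.0, -207.3, 189.6]
tool_rot: [[0.122, 0.993, 0.004], [0.993, -0.122, 0.003], [0.004, 0.004, -1.0]]
ft_force: [-0.7, 0.5, -2.0]
opening: 0.365
```

The label centre measured (505,−57) against (502,−58) expected, so the aim is within 4 mm. I'll also check that the scanner didn't pitch in the grip, by comparing predicted and seen tail corners.

Run:
```python
from m import *
t=grab('scene'); im=t['frame']; s=ctrl.observe(); p=np.array(s['position']); a=np.array([.122,.993,0]); b=np.array([-.993,.122,0]); o=p+2.1*a-[0,0,22.6]
print([np.round(proj(t,o-75*a+y*b+[0,0,z]),1).tolist() for y in(16,-16) for z in(30,0)])
k=comps(im,(18,100,50),(35,255,255),(200,200,250,260)); c=max(cv2.findContours(k,0,2)[0],key=cv2.contourArea)
h=c[:,0]; print('n',len(h),'left',h[h[:,0].argmin()],'bottom',h[h[:,1].argmax()], cv2.approxPolyDP(c,2,True)[:,0].tolist())
```

```text
[[209.7, 234.8], [211.8, 242.3], [220.3, 242.2], [222.2, 249.6]]
n 44 left [211 237] bottom [221 248] [[244, 218], [240, 220], [239, 225], [228, 218], [212, 235], [213, 243], [222, 248], [235, 235]]
```

The corners match to about 1–2 px, so there was no slip, and the hold lasted over 3 s. Returning the scanner to the stand.

```bash
python3 -m inch '[[[0.01,-0.02,0.02],[0,0,-0.01],20],[[0.05,-0.06,0.04],[0,0,-0.02],20],[[0.1,-0.11,0.063],[0,0,-0.04],20],[[0.15,-0.16,0.063],[0,0,-0.06],20],[[0.2,-0.21,0.063],[0,0,-0.074],20],[[0.25,-0.25,0.063],[0,0,-0.074],20],[[0.273,-0.2756,0.063],[0,0,-0.074],20],[[0.273,-0.2756,0.063],[0,0,-0.074],20],[[0.273,-0.2756,0],[0,0,-0.074],20],[[0.273,-0.2756,-0.08],[0,0,-0.074],20],[[0.273,-0.2756,-0.15],[0,0,-0.074],20],[[0.273,-0.2756,-0.15],[0,0,-0.074],20]]'
```

```text
time_s: 16.1
position: [617.6, -343.4, 111.9]
tool_rot: [[0.236, 0.972, -0.001], [0.972, -0.236, 0.006], [0.006, -0.003, -1.0]]
ft_force: [0.6, 0.4, -1.6]
opening: 0.365
```

```bash
python3 -m inch '[[[0.004,-0.0034,-0.02],[0,0,0],20],[[0.004,-0.0034,-0.04],[0,0,0],20],[[0.004,-0.0034,-0.055],[0,0,0],20],[[0.004,-0.0034,-0.066],[0,0,0],20],[[0.004,-0.0034,-0.073],[0,0,0],20],[[0.004,-0.0034,-0.077],[0,0,0],20],[[0.004,-0.0034,-0.079],[0,0,0],20],[[0.004,-0.0034,-0.079],[0,0,0],20],[[0.004,-0.0034,-0.079],[0,0,0],20]]'
```

```text
time_s: 17.23
position: [619.7, -345.2, 72.7]
tool_rot: [[0.236, 0.972, -0.001], [0.972, -0.236, 0.006], [0.006, -0.002, -1.0]]
ft_force: [0.0, -0.7, -1.1]
opening: 0.364
```

```bash
python3 -m inch '[[[0,0,-0.001],[0,0,0],20],[[0,0,-0.001],[0,0,0],20],[[0,0,-0.001],[0,0,0],36],[[0,0,-0.001],[0,0,0],45],[[0,0,-0.001],[0,0,0],60],[[0,0,-0.001],[0,0,0],60]]'; python3 -m inch '[[[0,0,0.01],[0,0,0],60],[[0,0,0.05],[0,0,0],60],[[0,0,0.12],[0,0,0],60],[[0,0,0.2],[0,0,0],60],[[0,0,0.3],[0,0,0],60],[[-0.03,0.1,0.3],[0,0,0],40],[[-0.06,0.2,0.3],[0,0,0],20],[[-0.09,0.3,0.3],[0,0,0],0],[[-0.12,0.4,0.3],[0,0,0],0],[[-0.15,0.5,0.3],[0,0,0],0],[[-0.17,0.6,0.3],[0,0,0],0],[[-0.17,0.6,0.3],[0,0,0],0]]'
python3 - <<'E'
from m import *
t=grab('top','t6.png'); im=t['frame']
for nm,lo,hi,box,z in [('scan',(18,100,100),(35,255,255),(412,150,470,190),80),('green',(45,100,40),(85,255,255),(150,220,190,250),38),('pack',(135,30,60),(175,255,255),(290,185,348,240),72)]:
    k=comps(im,lo,hi,box); r,n=rect(k); b=cv2.boxPoints(r)
    P=np.array([ray(t,u,v,z) for u,v in b]); print(nm,n,'c',P.mean(0).round(1),P[:,:2].round(0).tolist())
t2=grab('scene','s6.png'); k=comps(t2['frame'],(45,100,40),(85,255,255),(325,90,370,125)); p=np.argwhere(k>0)[:,::-1]; c2=p.mean(0); k=comps(im,(45,100,40),(85,255,255),(150,220,190,250)); c1=np.argwhere(k>0)[:,::-1].mean(0)
for z in(30,36,40,44): print(z,ray(t,*c1,z).round(1),ray(t2,*c2,z).round(1))
C=np.zeros((520,700,3),np.uint8); C[:500,:320]=cv2.resize(im[140:265,400:480],None,fx=4,fy=4); C[:400,325:525]=cv2.resize(t2['frame'][80:180,320:370],None,fx=4,fy=4); cv2.imwrite('pics/c6.png',C)
E
```

```text
time_s: 17.98
position: [619.7, -345.2, 72.1]
tool_rot: [[0.236, 0.972, -0.001], [0.972, -0.236, 0.006], [0.006, -0.002, -1.0]]
ft_force: [0.4, -0.4, 0.2]
opening: 0.639
time_s: 19.48
position: [534.6, -40.5, 223.3]
tool_rot: [[0.229, 0.974, 0.0], [0.973, -0.229, 0.009], [0.009, -0.002, -1.0]]
ft_force: [-0.3, -1.1, -0.0]
opening: 0.028
scan 512 c [ 616.3 -352.7   80. ] [[615.0, -286.0], [646.0, -294.0], [617.0, -419.0], [586.0, -411.0]]
green 102 c [450.3 421.2  38. ] [[466.0, 436.0], [466.0, 407.0], [434.0, 407.0], [435.0, 435.0]]
pack 0 c [1152.1  902.1   72. ] [[1152.0, 902.0], [1152.0, 902.0], [1152.0, 902.0], [1152.0, 902.0]]
30 [451.  424.1  30. ] [442.3 433.   30. ]
36 [450.8 422.3  36. ] [445.2 426.5  36. ]
40 [450.7 421.   40. ] [447.1 422.2  40. ]
44 [450.6 419.8  44. ] [449.  417.8  44. ]
```

View pics/s6.png

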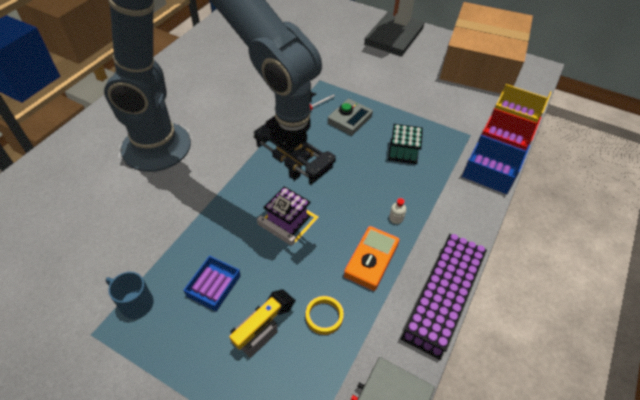

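The scanner is back exactly as it lay, the pack is in place, and the two-view button fix gives (450,421), top z ≈ 41. Moving over the button with fingers shut.

```bash
python3 -m inch '[[[-0.02,0.1,0],[0,0,0],0],[[-0.04,0.2,0],[0,0,0],0],[[-0.06,0.3,0],[0,0,0],0],[[-0.08,0.4,0],[0,0,0],0],[[-0.1,0.5,0],[0,0,0],0],[[-0.12,0.6,0],[0,0,0],0],[[-0.14,0.7,0],[0,0,0],0],[[-0.16,0.8,0],[0,0,0],0],[[-0.17,0.9,-0.06],[0,0,0],0],[[-0.17,0.922,-0.16],[0,0,0],0],[[-0.17,0.922,-0.26],[0,0,0],0],[[-0.17,0.922,-0.28],[0,0,0],0]]'; python3 -m inch '[[[0,0,0],[0,0,0],0],[[0,0,0],[0,0,0],0]]'
```

```text
time_s: 21.08
position: [450.3, 412.8, 80.7]
tool_rot: [[0.238, 0.971, -0.002], [0.971, -0.238, 0.001], [0.0, -0.002, -1.0]]
ft_force: [0.5, -0.8, 1.1]
opening: 0.007
time_s: 21.32
position: [452.2, 412.9, 82.8]
tool_rot: [[0.24, 0.971, 0.001], [0.971, -0.24, 0.003], [0.003, 0.0, -1.0]]
ft_force: [-0.2, -0.1, -0.0]
opening: 0.004
```

```bash
python3 -m inch '[[[-0.004,0.016,0],[0,0,0],0],[[-0.004,0.016,-0.02],[0,0,0],0],[[-0.004,0.016,-0.035],[0,0,0],0],[[-0.004,0.016,-0.045],[0,0,0],0],[[-0.004,0.016,-0.05],[0,0,0],0],[[-0.004,0.016,-0.05],[0,0,0],0]]'; python3 -m inch '[[[0,0,-0.004],[0,0,0],0],[[0,0,-0.008],[0,0,0],0],[[0,0,-0.008],[0,0,0],0]]'
```

```text
time_s: 22.08
position: [450.5, 422.2, 64.7]
tool_rot: [[0.24, 0.971, -0.0], [0.971, -0.24, 0.007], [0.007, -0.002, -1.0]]
ft_force: [-12.7, -8.4, 45.9]
opening: 0.01
time_s: 22.45
position: [450.6, 422.2, 64.9]
tool_rot: [[0.24, 0.971, -0.002], [0.971, -0.24, 0.008], [0.007, -0.004, -1.0]]
ft_force: [-7.8, -6.1, 32.3]
opening: 0.006
```

It has met a stiff stop (46 N). I'll back off in small steps to see whether the 5 N spring follows, which would mean the button was bottomed.

```bash
for i in 1 2 3 4 5; do python3 -m inch '[[[0,0,0.004],[0,0,0],0],[[0,0,0.004],[0,0,0],0]]' | egrep 'pos|ft'; done
```

```text
position: [450.7, 422.2, 67.5]
ft_force: [0.1, -0.6, 4.5]
position: [450.7, 422.1, 69.1]
ft_force: [-0.4, 0.7, 2.6]
position: [450.7, 422.2, 71.0]
ft_force: [-0.4, -0.2, 1.9]
position: [450.4, 421.8, 72.7]
ft_force: [0.1, -0.4, 0.5]
position: [450.4, 421.8, 74.7]
ft_force: [0.2, -0.3, -0.3]
```

The force fell from 4.5 N to 0 over about 6 mm, so the button was fully pressed and has now been released. Rising away from it, then a final check.

```bash
python3 -m inch '[[[0,0,0.05],[0,0,0],0],[[0,0,0.15],[0,0,0],0],[[0,0.1,0.25],[0,0,0],0],[[-0.1,0.2,0.25],[0,0,0],0],[[-0.2,0.3,0.25],[0,0,0],0],[[-0.2,0.3,0.25],[0,0,0],0]]'
python3 - <<'E'
from m import *
t=grab('top','t7.png'); im=t['frame']
for nm,lo,hi,box,z in [('scan',(18,100,100),(35,255,255),(412,150,470,190),80),('pack',(135,30,60),(175,255,255),(290,185,348,240),72)]:
    k=comps(im,lo,hi,box); r,n=rect(k); b=cv2.boxPoints(r)
    P=np.array([ray(t,u,v,z) for u,v in b]); print(nm,n,'c',P.mean(0).round(1),P[:,:2].round(0).tolist())
E
```

```text
time_s: 24.45
position: [345.1, 575.6, 199.4]
tool_rot: [[0.233, 0.972, -0.005], [0.972, -0.233, 0.009], [0.007, -0.007, -1.0]]
ft_force: [-0.2, -0.6, -0.2]
opening: 0.007
scan 507 c [ 616.6 -352.8   80. ] [[616.0, -287.0], [646.0, -294.0], [617.0, -419.0], [587.0, -411.0]]
pack 522 c [504.  -36.2  72. ] [[466.0, 10.0], [551.0, 1.0], [542.0, -83.0], [457.0, -73.0]]
```

View pics/t7.png

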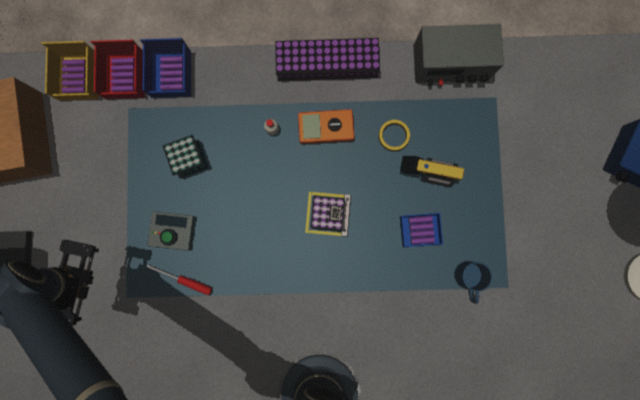

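The final picture shows the pack in the bay at (328,213), the scanner on its stand at (435,168), and everything else where it was.

```bash
python3 -c "
from bench import ctrl
print(ctrl.hand_in())"
```

```text
the job is handed in; nothing more can be done
None
```

I carried out every step of the job and handed it in at about 24.5 s on the robot's clock. The hand-in gives no verdict, so the results below are from my own checks.

- **Pack:** I slid it flat into the bay until it stalled against the bar at the predicted position. The final picture puts it at (504, −36) mm, about 1 mm from my estimate of the bay centre. It is within about 1° of square to the bay.
- **Scanner reading:** I held it still for about 3 s, about 9 cm from the label. The label centre measured 3–4 mm from the planned line of sight. The scanner's tail corners matched prediction to about 2 px, so it had not slipped in the grip.
- **Scanner return:** I set it back on the stand and let go. It measures within about 1–2 mm of where it lay at the start.
- **Button:** On release the force fell from 4.5 N to zero over about 5–6 mm of lift, so it had been pressed fully down and sprang back.
- **Other things on the bench:** They look unmoved in the final picture; I did not measure them.

**Checks that disagreed:** The button top was about 10 mm higher than my two-view estimate (about 52 mm, not 41 mm). The fingertips therefore pressed it against its stop with a measured 46 N. That is below the 120 N wrist limit. It is above the 40 N limit for the arm and gripper body, but only the fingertips should have been touching.

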